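# LED modules from the cooling rack to the burn-in rack, in order

### The job

Move the four LED modules from the pads of the cooling rack to the four bays of the burn-in rack, one in each bay, and keep them in their order: the module that now stands farthest to the robot's left (towards +y) goes in the bay next to the black power unit, the second from the left in the next bay, and so on, away from the power unit. Set each one down, without dropping it, flat on the floor of its bay, LEDs up, about in the middle, and leave them all standing there.

Things in the scene. Friction and masses are not known exactly. Their poses are not given: they have to be found in the camera images.
- mod_round: low, wide round LED module: finned round heat sink 54 mm in diameter, 40 mm high overall with one large yellow LED disc on a round white board. Aluminium sinks, white board and yellow LEDs on top. Loose, 180 g or so. Origin: centre of its flat underside, z up through the LEDs; sides are firm to grip from 0 to 37 mm above it
- mod_square: square LED module: finned square heat sink 46 x 46 mm, 38 mm high overall, nine small LEDs in a square on top. Aluminium sinks, white board and yellow LEDs on top. Loose, 160 g or so. Origin: centre of its flat underside, z up through the LEDs, x and y square to the sides; sides are firm to grip from 0 to 35 mm above it
- mod_bar: oblong LED module: finned heat sink 26 mm along its x and 60 mm along its y, 38 mm high overall, six small LEDs in a line along y. Aluminium sinks, white board and yellow LEDs on top. Loose, 140 g or so. Origin: centre of its flat underside, z up through the LEDs; sides are firm to grip from 0 to 36 mm above it
- mod_tall: slim, tall round LED module: stack of round fins 34 mm in diameter, 58 mm high overall, with a single small LED dome on top. Aluminium sinks, white board and yellow LEDs on top. Loose, 120 g or so. Origin: centre of its flat underside, z up through the LEDs; sides are firm to grip from 0 to 52 mm above it
- pad_round: buff-brown ceramic honeycomb pad, 70 x 70 x 10 mm, lying fixed on the wire cooling rack under the low round module at the start. Origin: centre of its underside, z up; its top is 10 mm above that. The four pads are alike and lie side by side along their y axes, about 86 mm apart
- pad_square: buff-brown ceramic honeycomb pad, 70 x 70 x 10 mm, lying fixed on the wire cooling rack under the square module at the start. Origin: centre of its underside, z up; its top is 10 mm above that. The four pads are alike and lie side by side along their y axes, about 86 mm apart
- pad_bar: buff-brown ceramic honeycomb pad, 70 x 70 x 10 mm, lying fixed on the wire cooling rack under the oblong module at the start. Origin: centre of its underside, z up; its top is 10 mm above that. The four pads are alike and lie side by side along their y axes, about 86 mm apart
- pad_tall: buff-brown ceramic honeycomb pad, 70 x 70 x 10 mm, lying fixed on the wire cooling rack under the slim tall module at the start. Origin: centre of its underside, z up; its top is 10 mm above that. The four pads are alike and lie side by side along their y axes, about 86 mm apart
- burnin_rack: burn-in rack: a long low grey tray with four square open bays in a row, fixed, 88 mm deep (x), 352 mm long (y) and 20 mm high. Origin: centre of its underside, x across the row, away from the robot, y along the row to the robot's left, z up. Bay centres lie at x = 0 and y = +132, +44, -44 and -132 mm. Bays are alike, 80 x 80 mm inside; their floor is 14 mm above the origin, their rims stand 6 mm above the floor (small brass contacts on the far rim 9 mm)
- power_unit: black power unit with a red rocker switch, 88 x 60 mm and 42 mm high, fixed at one end of the burn-in rack: either at its +y or its -y end (its origin 225 mm from the rack's, 93 mm from the first bay's centre); a low bare aluminium end plate (16 mm high) is at the other end. It shows which bay comes first. Origin: centre of its underside, z up
Mind the look-alikes: they are no part of the job. What is shaped like the mod_tall but orange is not meant.

How it is judged (in metres and radians):
At the end, for the whole second after the job is handed in: All four stand at rest in the bays, the start's leftmost (+y) next to the power unit, the others following in order; each within 15 mm of its bay's centre in the rack's x and y, underside within 4 mm of the bay's floor, within 0.1 rad of upright, slower than 20 mm/s (x of mod_round in the frame of burnin_rack between -0.015 and 0.015 m and z of mod_round in the frame of burnin_rack between 0.01 and 0.018 m and angle between each of mod_round, mod_square, mod_bar, mod_tall's own z axis and vertical below 0.1 rad and linear speed of each of mod_round, mod_square, mod_bar, mod_tall below 0.02 m/s and ((y of pad_round in the frame of pad_square above 0 m and y of pad_round in the frame of pad_bar above 0 m and y of pad_round in the frame of pad_tall above 0 m and horizontal distance between mod_round and power_unit between 0.077 and 0.109 m) or (y of pad_square in the frame of pad_round above 0 m and y of pad_round in the frame of pad_bar above 0 m and y of pad_round in the frame of pad_tall above 0 m and horizontal distance between mod_round and power_unit between 0.165 and 0.197 m) or (y of pad_round in the frame of pad_square above 0 m and y of pad_bar in the frame of pad_round above 0 m and y of pad_round in the frame of pad_tall above 0 m and horizontal distance between mod_round and power_unit between 0.165 and 0.197 m) or (y of pad_round in the frame of pad_square above 0 m and y of pad_round in the frame of pad_bar above 0 m and y of pad_tall in the frame of pad_round above 0 m and horizontal distance between mod_round and power_unit between 0.165 and 0.197 m) or (y of each of pad_square, pad_bar in the frame of pad_round above 0 m and y of pad_round in the frame of pad_tall above 0 m and horizontal distance between mod_round and power_unit between 0.253 and 0.285 m) or (y of each of pad_square, pad_tall in the frame of pad_round above 0 m and y of pad_round in the frame of pad_bar above 0 m and horizontal distance between mod_round and power_unit between 0.253 and 0.285 m) or (y of pad_round in the frame of pad_square above 0 m and y of each of pad_bar, pad_tall in the frame of pad_round above 0 m and horizontal distance between mod_round and power_unit between 0.253 and 0.285 m) or (y of each of pad_square, pad_bar, pad_tall in the frame of pad_round above 0 m and horizontal distance between mod_round and power_unit between 0.341 and 0.373 m)) and x of mod_square in the frame of burnin_rack between -0.015 and 0.015 m and z of mod_square in the frame of burnin_rack between 0.01 and 0.018 m and ((y of pad_square in the frame of pad_round above 0 m and y of pad_square in the frame of pad_bar above 0 m and y of pad_square in the frame of pad_tall above 0 m and horizontal distance between mod_square and power_unit between 0.077 and 0.109 m) or (y of pad_round in the frame of pad_square above 0 m and y of pad_square in the frame of pad_bar above 0 m and y of pad_square in the frame of pad_tall above 0 m and horizontal distance between mod_square and power_unit between 0.165 and 0.197 m) or (y of pad_square in the frame of pad_round above 0 m and y of pad_bar in the frame of pad_square above 0 m and y of pad_square in the frame of pad_tall above 0 m and horizontal distance between mod_square and power_unit between 0.165 and 0.197 m) or (y of pad_square in the frame of pad_round above 0 m and y of pad_square in the frame of pad_bar above 0 m and y of pad_tall in the frame of pad_square above 0 m and horizontal distance between mod_square and power_unit between 0.165 and 0.197 m) or (y of each of pad_round, pad_bar in the frame of pad_square above 0 m and y of pad_square in the frame of pad_tall above 0 m and horizontal distance between mod_square and power_unit between 0.253 and 0.285 m) or (y of each of pad_round, pad_tall in the frame of pad_square above 0 m and y of pad_square in the frame of pad_bar above 0 m and horizontal distance between mod_square and power_unit between 0.253 and 0.285 m) or (y of pad_square in the frame of pad_round above 0 m and y of each of pad_bar, pad_tall in the frame of pad_square above 0 m and horizontal distance between mod_square and power_unit between 0.253 and 0.285 m) or (y of each of pad_round, pad_bar, pad_tall in the frame of pad_square above 0 m and horizontal distance between mod_square and power_unit between 0.341 and 0.373 m)) and x of mod_bar in the frame of burnin_rack between -0.015 and 0.015 m and z of mod_bar in the frame of burnin_rack between 0.01 and 0.018 m and ((y of pad_bar in the frame of pad_round above 0 m and y of pad_bar in the frame of pad_square above 0 m and y of pad_bar in the frame of pad_tall above 0 m and horizontal distance between mod_bar and power_unit between 0.077 and 0.109 m) or (y of pad_round in the frame of pad_bar above 0 m and y of pad_bar in the frame of pad_square above 0 m and y of pad_bar in the frame of pad_tall above 0 m and horizontal distance between mod_bar and power_unit between 0.165 and 0.197 m) or (y of pad_bar in the frame of pad_round above 0 m and y of pad_square in the frame of pad_bar above 0 m and y of pad_bar in the frame of pad_tall above 0 m and horizontal distance between mod_bar and power_unit between 0.165 and 0.197 m) or (y of pad_bar in the frame of pad_round above 0 m and y of pad_bar in the frame of pad_square above 0 m and y of pad_tall in the frame of pad_bar above 0 m and horizontal distance between mod_bar and power_unit between 0.165 and 0.197 m) or (y of each of pad_round, pad_square in the frame of pad_bar above 0 m and y of pad_bar in the frame of pad_tall above 0 m and horizontal distance between mod_bar and power_unit between 0.253 and 0.285 m) or (y of each of pad_round, pad_tall in the frame of pad_bar above 0 m and y of pad_bar in the frame of pad_square above 0 m and horizontal distance between mod_bar and power_unit between 0.253 and 0.285 m) or (y of pad_bar in the frame of pad_round above 0 m and y of each of pad_square, pad_tall in the frame of pad_bar above 0 m and horizontal distance between mod_bar and power_unit between 0.253 and 0.285 m) or (y of each of pad_round, pad_square, pad_tall in the frame of pad_bar above 0 m and horizontal distance between mod_bar and power_unit between 0.341 and 0.373 m)) and x of mod_tall in the frame of burnin_rack between -0.015 and 0.015 m and z of mod_tall in the frame of burnin_rack between 0.01 and 0.018 m and ((y of pad_tall in the frame of pad_round above 0 m and y of pad_tall in the frame of pad_square above 0 m and y of pad_tall in the frame of pad_bar above 0 m and horizontal distance between mod_tall and power_unit between 0.077 and 0.109 m) or (y of pad_round in the frame of pad_tall above 0 m and y of pad_tall in the frame of pad_square above 0 m and y of pad_tall in the frame of pad_bar above 0 m and horizontal distance between mod_tall and power_unit between 0.165 and 0.197 m) or (y of pad_tall in the frame of pad_round above 0 m and y of pad_square in the frame of pad_tall above 0 m and y of pad_tall in the frame of pad_bar above 0 m and horizontal distance between mod_tall and power_unit between 0.165 and 0.197 m) or (y of pad_tall in the frame of pad_round above 0 m and y of pad_tall in the frame of pad_square above 0 m and y of pad_bar in the frame of pad_tall above 0 m and horizontal distance between mod_tall and power_unit between 0.165 and 0.197 m) or (y of each of pad_round, pad_square in the frame of pad_tall above 0 m and y of pad_tall in the frame of pad_bar above 0 m and horizontal distance between mod_tall and power_unit between 0.253 and 0.285 m) or (y of each of pad_round, pad_bar in the frame of pad_tall above 0 m and y of pad_tall in the frame of pad_square above 0 m and horizontal distance between mod_tall and power_unit between 0.253 and 0.285 m) or (y of pad_tall in the frame of pad_round above 0 m and y of each of pad_square, pad_bar in the frame of pad_tall above 0 m and horizontal distance between mod_tall and power_unit between 0.253 and 0.285 m) or (y of each of pad_round, pad_square, pad_bar in the frame of pad_tall above 0 m and horizontal distance between mod_tall and power_unit between 0.341 and 0.373 m))); the robot touches nothing.
It fails at once if the low round module is dropped or thrown (falls free, out of the fingers, faster than 0.7 m/s: more than about 25 mm) (linear speed of mod_round above 0.7 m/s and contact force between mod_round and the fingers below 0.05 N).
It fails at once if the square module is dropped or thrown (falls free, out of the fingers, faster than 0.7 m/s: more than about 25 mm) (linear speed of mod_square above 0.7 m/s and contact force between mod_square and the fingers below 0.05 N).
It fails at once if the oblong module is dropped or thrown (falls free, out of the fingers, faster than 0.7 m/s: more than about 25 mm) (linear speed of mod_bar above 0.7 m/s and contact force between mod_bar and the fingers below 0.05 N).
It fails at once if the slim tall module is dropped or thrown (falls free, out of the fingers, faster than 0.7 m/s: more than about 25 mm) (linear speed of mod_tall above 0.7 m/s and contact force between mod_tall and the fingers below 0.05 N).
It also fails if it takes over 80 s, if anything falls off the work surface, if the arm or the gripper's body presses on something with over 40 N, if the wrist force passes 120 N, or if a joint passes its speed limit or range.

### The arm

A 6-joint arm with a two-finger parallel gripper is mounted at the origin on the work surface. World frame = base frame: x ahead of the robot, y to its left, z up, the work surface at z = 0. Lengths are in mm, angles in rad, forces in N, time in s.
With the tool pointing down it reaches from about 300 to 775 mm from the base axis. Payload 14.6 kg.
Tool frame: the origin (TCP) lies between the finger pads; the fingertips stand 19 mm ahead of it and the grasp point (between the pads) is the TCP; z points along the fingers, y is the line along which they close (so a half turn about z gives the same grasp; the last joint's range is limited). The gripper opens to 94 mm and grips with 3 to 60 N. Pads are 16 mm wide; open, the fingers measure 119 mm over their backs; the gripper's body (75 mm by 177 mm) begins 78 mm behind the grasp point.
Start: joints at [1.148, 0.3, 1.521, -0, 1.321, -0.067], TCP at [191.584, 515.543, 224.446] pointing down, gripper open.
Joint ranges: [-3.03, 3.03], [-0.79, 2.21], [0.23, 2.52], [-1.04, 4.18], [0, 3.07], [-2.55, 2.55]. Speed limits (rad/s): [2.22, 2.22, 2.57, 3.14, 3.14, 3.14].

### API

Orientations are given as [roll, pitch, yaw] about the fixed x, y, z axes, in that order (R = Rz(yaw) Ry(pitch) Rx(roll)).
In Python, from cell import monitor, imaging, job, find_in, trace gives the robot as it stands. The module is installed in compiled form; this text tells all that it offers.
- The arm moves only by the tool arm_command, never from a script. Its argument "steps" is a list of rows, each a list of 5 numbers: the opening, from 0 (shut) to 1 (fully open), then the shift along the tool's x, y, z in mm, then the turn about the tool's z in degrees. In form: [[gripper, dx, dy, dz, turn], ...]. A call has 1 to 20 rows; each row is the pose to reach, as a shift and turn from the pose commanded when the call began, along the tool's axes at that moment; what a row does not reach only later rows make up. A row lasts 1/8 s, in which the tool goes at most 62.5 mm and 10.7 degrees, less where a joint would pass 70% of its speed; a pose out of reach is approached as far as the arm can. A call with a gripper value outside its range is refused whole. The fingers move at their own pace and stop on an object; "force" is the grip in N (left out, the last holds). Time passes only in rows, so rows that repeat a pose let the fingers close. It gives the time, the measured TCP pose, the force, the opening and the grip force at its end, in the units of the state.
- monitor.read_state(): the state, without advancing time (a new reading comes with each control period).
- imaging.camera(name): name is "side" or "top" or "wrist"; returns a dict with "img" (480x640x3 uint8, red, green, blue), "mtx" (3x3 intrinsics, pixels), "view" (4x4, takes a point from world to camera coordinates). Camera axes: x right, y down, z forward; pixel columns grow to the right and rows downward; lengths in mm; the calibration is good to about 2 mm. A picture is of the moment at which its call begins. There is no depth.
- job.sign_off(): hands the job in; it is judged then, once.
Trained networks look in a picture, given as the dict that the camera call returned (one of the last four; its "shot" number tells which), for a name from the list of things; names that differ only in an ending like _2 or _b are one class to them, and where a whole thing is asked for, a point or a joint stands for the part that bears it (a point fixed in the world has none). Each returns a list of dicts, best first, with "p" (0 to 1); they miss things now and then, are a little off and sometimes report something else, mostly with a low value. They report only what shows in the picture. A call takes as long as a camera call. They do not tell look-alikes from the thing itself.
- find_in(picture, target): "rect" ([centre column, centre row, width, height] in pixels, round what is visible of it).
- trace(picture, target): "region" (480x640 bool, what is visible of it) and "rect" ([centre column, centre row, width, height] in pixels, round what is visible of it).
The state is a dict: "clock": time; "joints": joint angles; "qd": joint speeds; "effort": joint torques, N m; "eef_pos": TCP position; "eef_rot": TCP orientation; "wrist_force": force on the tool from outside, world axes, zero at the start; "moment": the same for the moment, N m; "finger_gap": finger opening in mm; "finger_force": force on a finger pad.
Only numpy, scipy, OpenCV 4.12 (cv2) and the standard library are available. Lean on these libraries where they do the work, as an engineer would, in place of code of your own. Each camera call takes 0.05 s, during which the arm holds its last target. There are 200 camera calls.

## Working session

There is one attempt and no reset: what is moved stays moved. The work goes in short steps, Python scripts to look and compute and a tool call to move; the robot and the scene stay as the last step left them, time stands still between calls to the robot, and variables do not carry over. Pictures are saved under pics/ and viewed, at most 14 in all, crops included, and the job is handed in when it is done.

Besides the shell and the picture viewer there is one more tool, called after ">>>" as name(argument=value, ...) on one line, values as JSON. arm_command: Moves the arm, as the interface text tells. Its arguments: {"type":"object","properties":{"steps":{"type":"array","items":{"type":"array","items":{"type":"number"}}},"force":{"type":"number"}},"required":["steps"]}

```bash
mkdir -p pics; cat > h.py <<'E'
import numpy as np, cv2
from cell import monitor, imaging, job, find_in, trace
def ray(c,u,v):
    V=np.array(c['view']);K=np.array(c['mtx']);R=V[:3,:3];t=V[:3,3]
    o=-R.T@t; d=R.T@np.linalg.inv(K)@np.array([u,v,1.]); return o,d
def at_z(c,u,v,z):
    o,d=ray(c,u,v); return o+d*(z-o[2])/d[2]
def proj(c,p):
    V=np.array(c['view']);q=np.array(c['mtx'])@(V[:3,:3]@np.array(p)+V[:3,3]); return q[:2]/q[2]
def save(c,n,s=None): cv2.imwrite('pics/'+n,cv2.cvtColor(c['img'] if s is None else s,cv2.COLOR_RGB2BGR))
E
python3 - <<'E'
from h import *
np.set_printoptions(precision=1,suppress=True)
print(monitor.read_state())
for n in ('top','side'):
    c=imaging.camera(n); save(c,n+'0.png'); print(n,ray(c,320,240))
    for t in ['mod_round','mod_square','mod_bar','mod_tall','pad_round','burnin_rack','power_unit']:
        print(t,[(round(r['p'],2),np.round(r['rect'])) for r in find_in(c,t)][:6])
E
```

```text
{'clock': 0.0, 'joints': array([ 1.1,  0.3,  1.5, -0. ,  1.3, -0.1]), 'qd': array([-0.,  0.,  0., -0., -0.,  0.]), 'effort': array([  0. , -53.2, -35.3,   0.1,   0. ,  -0. ]), 'eef_pos': array([191.5, 515.3, 223.9]), 'eef_rot': array([-3.1, -0. ,  2.8]), 'wrist_force': array([ 0.3,  0.2, -0.1]), 'moment': array([-0.,  0.,  0.]), 'finger_force': 0.0, 'finger_gap': 93.82413656431228}
top (array([408.2, -58. , 979. ]), array([ 0.2, -0. , -1. ]))
mod_round [(0.93, array([258., 187.,  32.,  33.]))]
mod_square [(0.55, array([304., 192.,  31.,  32.]))]
mod_bar [(0.79, array([348., 195.,  40.,  24.]))]
mod_tall [(0.93, array([477., 188.,  26.,  22.])), (0.75, array([392., 191.,  19.,  23.]))]
pad_round [(0.57, array([260., 194.,  38.,  42.]))]
burnin_rack [(0.61, array([277., 291., 188.,  54.]))]
power_unit [(0.67, array([157., 296.,  45.,  49.]))]
side (array([170. , 465.5, 450.1]), array([ 0.5, -0.7, -0.5]))
mod_round [(0.83, array([219., 266.,  39.,  42.])), (0.46, array([219., 430., 105.,  99.]))]
mod_square [(0.65, array([264., 243.,  43.,  38.]))]
mod_bar [(0.55, array([298., 224.,  39.,  33.]))]
mod_tall [(0.92, array([372., 182.,  15.,  35.])), (0.78, array([325., 202.,  18.,  31.]))]
pad_round [(0.77, array([221., 282.,  63.,  33.])), (0.67, array([265., 243.,  42.,  36.]))]
burnin_rack [(0.71, array([304., 241.,  43.,  23.])), (0.67, array([328., 342., 199., 177.]))]
power_unit [(0.8, array([219., 430., 104., 101.]))]
```

View pics/top0.png

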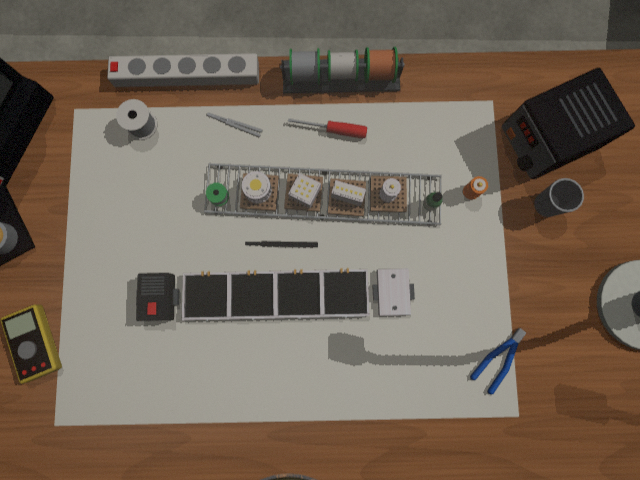

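View pics/side0.png

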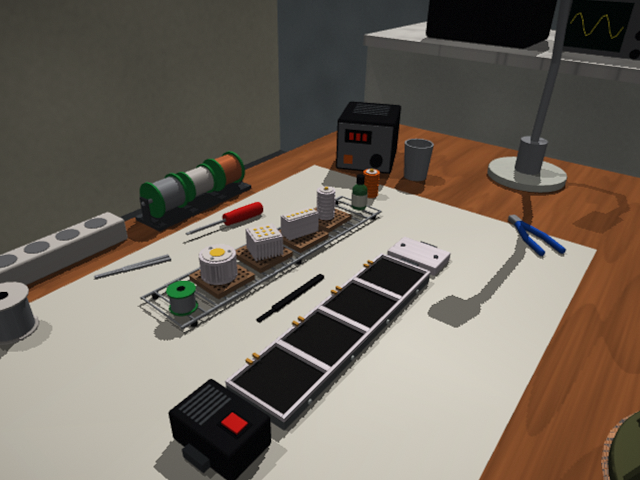

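Top view: +y is left and +x is up. The power unit is at (157,296), at the +y end. The modules left to right are round (256,187), square (304,190), bar (348,193) and tall (391,190). mod_tall candidates are white (391,190), on a pad, and orange (477,188), off the rack. The white one fits; I'll confirm it in a crop.

```bash
cat > m.py <<'E'
from h import *
np.set_printoptions(precision=1,suppress=True)
T=imaging.camera('top');S=imaging.camera('side')
def yel(c,box):
    x0,y0,x1,y1=box
    h=cv2.cvtColor(c['img'],cv2.COLOR_RGB2HSV)[y0:y1,x0:x1].astype(int)
    m=(h[...,0]>18)&(h[...,0]<34)&(h[...,1]>70)&(h[...,2]>120)
    v,u=np.nonzero(m); return (u.mean()+x0,v.mean()+y0,m.sum(),u,v) if m.sum() else None
B={'round':((242,170,275,202),(198,244,240,268)),'square':((288,174,322,208),(245,220,288,240)),'bar':((330,180,369,206),(278,205,322,226)),'tall':((382,178,402,200),(315,183,336,198))}
for n,(a,b) in B.items():
    p=yel(T,a);q=yel(S,b)
    o1,d1=ray(T,*p[:2]);o2,d2=ray(S,*q[:2])
    k=np.linalg.lstsq(np.stack([d1,-d2],1),o2-o1,rcond=None)[0]
    print(n,p[:3],q[:3],(o1+d1*k[0]+o2+d2*k[1])/2,'gap',np.linalg.norm(o1+d1*k[0]-o2-d2*k[1]))
# bays: dark squares in top, floor z=14
g=cv2.cvtColor(T['img'],cv2.COLOR_RGB2GRAY)
sub=(g[262:330,182:372]<70).astype(np.uint8)
n,l,st,ce=cv2.connectedComponentsWithStats(sub)
for i in range(1,n):
    if st[i,4]>300:
        u,v=ce[i]+[182,262]; print(st[i],at_z(T,u,v,14), cv2.minAreaRect(np.argwhere(l==i)[:,::-1].astype(np.float32)))
im=T['img'][160:220,195:495]; save(T,'crop_top.png',cv2.resize(im,(800,160),interpolation=cv2.INTER_CUBIC))
im2=cv2.resize(S['img'][165:305,190:390],(800,560),interpolation=cv2.INTER_CUBIC); save(S,'crop_side.png',im2)
E
python3 m.py
```

```text
round (np.float64(255.07766990291262), np.float64(184.28155339805826), np.int64(103)) (np.float64(216.72549019607843), np.float64(251.6764705882353), np.int64(102)) [655.8  50.7  60.6] gap 1.3714021797545828
square (np.float64(304.1111111111111), np.float64(188.07407407407408), np.int64(54)) (np.float64(263.3225806451613), np.float64(230.79032258064515), np.int64(62)) [647.4 -41.   58. ] gap 1.1968725101708362
bar (np.float64(348.6756756756757), np.float64(190.45945945945945), np.int64(37)) (np.float64(299.29411764705884), np.float64(212.52941176470588), np.int64(34)) [ 640.9 -124.3   58.9] gap 1.0164255403595346
tall (np.float64(392.125), np.float64(185.875), np.int64(8)) (np.float64(325.8), np.float64(187.0), np.int64(5)) [ 643.2 -203.    77.5] gap 1.0433050118778548
[  96   11   42   42 1713] [453.3 -25.7  14. ] ((116.5, 31.5), (41.0, 41.0), 90.0)
[ 142   10   43   42 1710] [ 453.6 -114.4   14. ] ((163.0665283203125, 30.428741455078125), (41.32027053833008, 41.527042388916016), 88.02507019042969)
[   3   13   42   42 1691] [452.9 150.4  14. ] ((23.5, 33.5), (41.0, 41.0), 90.0)
[  50   12   41   42 1691] [453.1  62.4  14. ] ((70.0, 32.5), (41.0, 40.0), 90.0)
```

View pics/crop_side.png

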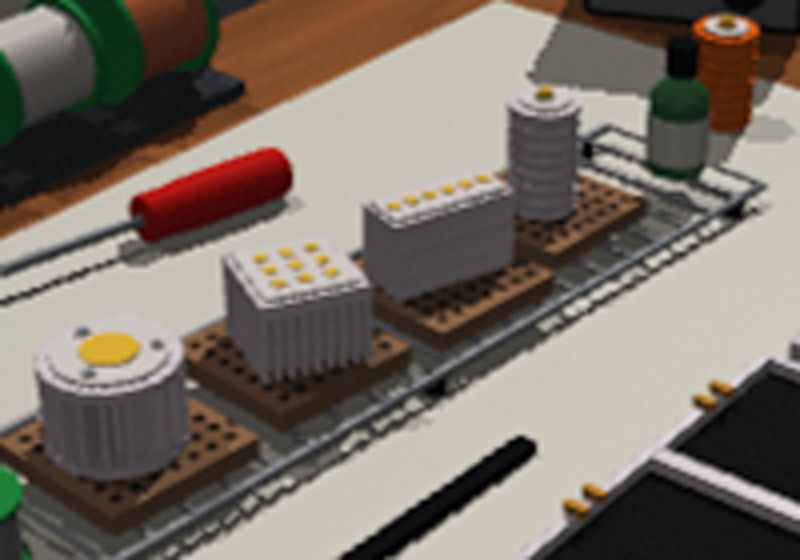

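The crop confirms it: the white slim stack at crop (545,155) stands on its pad and is mod_tall. The orange one at (725,70) stands off the rack and is the decoy. LED heights put the pad tops at z≈20.5. Next I'll move above the row and look with the wrist camera.

```bash
cat > go.py <<'E'
import sys
from h import *
from scipy.spatial.transform import Rotation as Ro
def go(x,y,z,yawdeg):
    s=monitor.read_state(); R=Ro.from_euler('xyz',s['eef_rot']).as_matrix()
    cur=np.degrees(np.arctan2(R[1,0],R[0,0])); t=-((yawdeg-cur+180)%360-180)
    print('clock',round(s['clock'],2),'yaw',round(cur,1),'pos',np.round(s['eef_pos'],1),'-> d_tool',np.round(R.T@(np.array([x,y,z])-s['eef_pos']),1),'turn',round(t,1))
if __name__=='__main__': go(*map(float,sys.argv[1:5]))
E
python3 go.py 600 -60 300 90
```

```text
clock 0.9 yaw 159.6 pos [191.6 515.6 224.4] -> d_tool [-583.3 -397.2  -75.5] turn 69.6
```

>>> arm_command(steps=[[1,-49,-33,-20,6],[1,-98,-66,-40,12],[1,-146,-99,-60,18],[1,-195,-132,-75.5,24],[1,-243,-166,-75.5,30],[1,-292,-199,-75.5,36],[1,-340,-232,-75.5,42],[1,-389,-265,-75.5,48],[1,-437,-298,-75.5,54],[1,-486,-331,-75.5,60],[1,-535,-364,-75.5,65],[1,-583.3,-397.2,-75.5,69.6],[1,-583.3,-397.2,-75.5,69.6],[1,-583.3,-397.2,-75.5,69.6],[1,-583.3,-397.2,-75.5,69.6],[1,-583.3,-397.2,-75.5,69.6]])

```text
clock: 2.9
eef_pos: [599.8, -59.1, 300.5]
eef_rot: [3.141, 0.0, 1.572]
wrist_force: [-0.0, 0.2, -0.4]
finger_gap: 93.9
finger_force: 0.0
```

```bash
python3 - <<'E'
from h import *
np.set_printoptions(precision=1,suppress=True)
s=monitor.read_state();print(s['eef_pos'],s['eef_rot'],s['joints'],s['clock'])
c=imaging.camera('wrist');save(c,'w0.png');print(ray(c,320,240))
for p in [(656,51,61),(647,-41,58),(641,-124,58),(643,-203,78)]: print(proj(c,p))
E
```

```text
[599.8 -59.1 300.5] [3.1 0.  1.6] [-0.2  0.4  1.2 -0.   1.5 -0.2] 2.9
(array([599.6,  14.1, 460.6]), array([ 0. , -0.3, -1. ]))
[379.   85.1]
[365.6 185.3]
[357.2 266.1]
[359.  345.4]
```

View pics/w0.png

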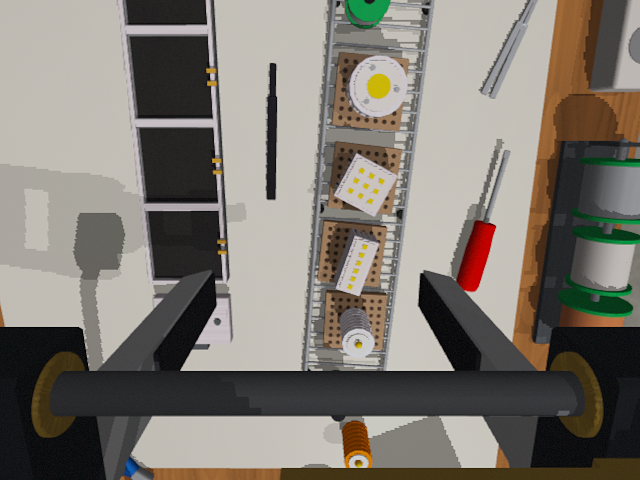

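Wrist view: round (378,86), square (366,184), bar (357,264), tall (358,343). All match the projected positions. Now the exact poses and yaws.

```bash
python3 - <<'E'
from h import *
np.set_printoptions(precision=1,suppress=True)
c=imaging.camera('wrist')
h=cv2.cvtColor(c['img'],cv2.COLOR_RGB2HSV).astype(int)
Y=(h[...,0]>18)&(h[...,0]<34)&(h[...,1]>90)&(h[...,2]>120)
for n,(x0,y0,x1,y1),z in [('round',(345,55,412,120),61),('square',(333,152,398,218),58),('bar',(334,230,382,297),58),('tall',(340,330,376,357),77)]:
    m=np.zeros_like(Y);m[y0:y1,x0:x1]=Y[y0:y1,x0:x1]
    k,l,st,ce=cv2.connectedComponentsWithStats(m.astype(np.uint8))
    P=np.array([at_z(c,*q,z)[:2] for q,s in zip(ce[1:],st[1:]) if s[4]>3])
    A=np.array([at_z(c,u,v,z)[:2] for v,u in np.argwhere(m)])
    r=cv2.minAreaRect(P.astype(np.float32)) if len(P)>3 else None
    w=np.linalg.eigh(np.cov(A.T))[1][:,-1]
    print(n,len(P),P.mean(0),A.mean(0),r,'major dir deg',np.degrees(np.arctan2(w[1],w[0])))
# white top of square
m=((h[...,1]<40)&(h[...,2]>190)|Y);m2=np.zeros_like(m);m2[150:220,333:400]=m[150:220,333:400]
k,l,st,ce=cv2.connectedComponentsWithStats(m2.astype(np.uint8));i=1+np.argmax(st[1:,4])
A=np.array([at_z(c,u,v,57)[:2] for v,u in np.argwhere(l==i)],np.float32);print(cv2.minAreaRect(A))
# bays
g=cv2.cvtColor(c['img'],cv2.COLOR_RGB2GRAY)
m=np.zeros_like(g);m[:282,120:232]=g[:282,120:232]<60
k,l,st,ce=cv2.connectedComponentsWithStats(m)
for i in range(1,k):
    if st[i,4]>1500:
        A=np.array([at_z(c,u,v,14)[:2] for v,u in np.argwhere(l==i)],np.float32);print(st[i],cv2.minAreaRect(A))
E
```

```text
round 1 [655.5  50.5] [655.5  50.5] None major dir deg 53.450743752183435
square 9 [647.1 -41.4] [647.1 -41.2] ((647.0072021484375, -41.39980697631836), (22.287456512451172, 22.103097915649414), 62.36214065551758) major dir deg -137.06802981349082
bar 6 [ 640.5 -124.9] [ 640.6 -124.7] ((640.5341186523438, -124.8077392578125), (45.13282012939453, 0.1381816864013672), 72.10087585449219) major dir deg 72.05703329506993
tall 1 [ 642.7 -203. ] [ 642.7 -203. ] None major dir deg 47.28573496185229
((647.0009155273438, -41.224754333496094), (45.13947296142578, 44.93822479248047), 62.47426986694336)
[ 126    0   81   24 1893] ((451.3579406738281, 122.88108825683594), (77.96023559570312, 20.395782470703125), 0.06925567239522934)
[ 130   36   82   82 6124] ((451.5907897949219, 62.278404235839844), (78.01957702636719, 77.28556060791016), 0.07625682651996613)
[ 140  128   78   75 5383] ((451.7065734863281, -26.587894439697266), (77.86016845703125, 78.31989288330078), 0.0771140530705452)
[ 148  211   74   71 4495] ((452.0316467285156, -116.61392211914062), (81.8957748413086, 77.58468627929688), 89.94645690917969)
```

>>> arm_command(steps=[[1,40,20,45,0],[1,80,40,95,0],[1,110.5,55.5,145,0],[1,110.5,55.5,185,0],[1,110.5,55.5,215,0],[1,110.5,55.5,235,0],[1,110.5,55.5,248.5,0],[1,110.5,55.5,248.5,0],[0.45,110.5,55.5,248.5,0],[0.45,110.5,55.5,248.5,0],[0.45,110.5,55.5,248.5,0],[0.45,110.5,55.5,248.5,0],[0.45,110.5,55.5,248.5,0],[0.45,110.5,55.5,248.5,0]], force=25)

```text
clock: 4.75
eef_pos: [655.5, 50.6, 51.6]
eef_rot: [3.141, -0.0, 1.571]
wrist_force: [-0.8, 0.2, 1.2]
finger_gap: 53.8
finger_force: 25.0
```

>>> arm_command(steps=[[0.45,0,0,-15,0],[0.45,0,0,-40,0],[0.45,10,-20,-60,0],[0.45,30,-60,-60,0],[0.45,54,-110,-60,0],[0.45,78,-158,-60,0],[0.45,93,-190,-60,0],[0.45,99.8,-203,-55,0],[0.45,99.8,-203,-35,0],[0.45,99.8,-203,-15,0],[0.45,99.8,-203,-2,0],[0.45,99.8,-203,3,0],[0.45,99.8,-203,5.5,0],[0.45,99.8,-203,5.5,0],[0.45,99.8,-203,5.5,0],[0.45,99.8,-203,5.5,0]])

```text
clock: 6.75
eef_pos: [452.6, 150.3, 46.2]
eef_rot: [3.141, -0.0, 1.571]
wrist_force: [0.3, 0.8, -1.4]
finger_gap: 53.8
finger_force: 25.0
```

>>> arm_command(steps=[[0.45,0,0,0.7,0],[0.45,0,0,0.7,0],[0.45,0,0,0.7,0]])

```text
clock: 7.12
eef_pos: [452.4, 150.3, 45.3]
eef_rot: [-3.142, -0.0, 1.571]
wrist_force: [-0.0, 0.5, -3.0]
finger_gap: 53.9
finger_force: 25.0
```

>>> arm_command(steps=[[0.62,0,0,0,0],[0.66,0,0,0,0],[0.66,0,0,0,0],[0.66,0,0,-8,0],[0.66,0,0,-25,0],[0.66,0,0,-55,0],[0.8,-20,20,-85,5],[1,-55,55,-85,12],[1,-95,95,-85,20],[1,-135,137,-85,27.6],[1,-170,173,-80,27.6],[1,-191.6,194.5,-70,27.6],[1,-191.6,194.5,-45,27.6],[1,-191.6,194.5,-25,27.6],[1,-191.6,194.5,-12,27.6],[1,-191.6,194.5,-6.2,27.6],[1,-191.6,194.5,-6.2,27.6]])

```text
clock: 9.25
eef_pos: [647.1, -41.1, 51.7]
eef_rot: [3.141, -0.0, 1.09]
wrist_force: [0.2, -0.8, 0.8]
finger_gap: 94.2
finger_force: 0.0
```

```bash
python3 - <<'E'
from h import *
c=imaging.camera('side');save(c,'s1.png');print(monitor.read_state()['clock'])
E
```

```text
9.3
```

View pics/s1.png

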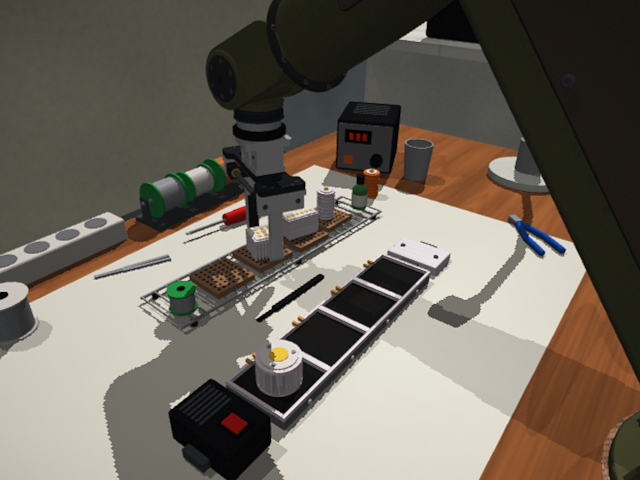

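Side view: round module stands in bay 1 (279,367), and the fingers straddle the square one (260,240).

>>> arm_command(steps=[[0.4,0,0,0,0],[0.4,0,0,0,0],[0.4,0,0,0,0],[0.4,0,0,0,0],[0.4,0,0,0,0],[0.4,0,0,-15,0],[0.4,0,0,-40,0],[0.4,0,-20,-60,0],[0.4,0,-60,-60,-6],[0.4,1,-110,-60,-13],[0.4,1,-160,-60,-20],[0.4,1.7,-200,-60,-25],[0.4,1.7,-220.3,-55,-27.6],[0.4,1.7,-220.3,-35,-27.6],[0.4,1.7,-220.3,-15,-27.6],[0.4,1.7,-220.3,-2,-27.6],[0.4,1.7,-220.3,3,-27.6],[0.4,1.7,-220.3,5.9,-27.6],[0.4,1.7,-220.3,5.9,-27.6]])

```text
clock: 11.68
eef_pos: [452.7, 62.3, 45.9]
eef_rot: [3.141, -0.0, 1.571]
wrist_force: [-0.3, -0.1, -2.4]
finger_gap: 45.7
finger_force: 25.0
```

>>> arm_command(steps=[[0.55,0,0,0.4,0],[0.6,0,0,0.4,0],[0.6,0,0,0.4,0],[0.6,0,0,-8,0],[0.6,0,0,-25,0],[0.6,0,0,-55,0],[0.7,-20,20,-85,4],[0.75,-55,55,-85,9],[0.75,-95,95,-85,14],[0.75,-135,137,-85,18],[0.75,-170,173,-80,18],[0.75,-187.1,188,-70,18],[0.75,-187.1,188,-45,18],[0.75,-187.1,188,-25,18],[0.75,-187.1,188,-12,18],[0.75,-187.1,188,-5.9,18],[0.75,-187.1,188,-5.9,18]])

```text
clock: 13.8
eef_pos: [640.6, -124.6, 51.6]
eef_rot: [3.141, -0.0, 1.257]
wrist_force: [0.4, -0.6, 0.1]
finger_gap: 70.1
finger_force: 0.0
```

>>> arm_command(steps=[[0.2,0,0,0,0],[0.2,0,0,0,0],[0.2,0,0,0,0],[0.2,0,0,0,0],[0.2,0,0,0,0],[0.2,0,0,0,0],[0.2,0,0,-15,0],[0.2,0,0,-40,0],[0.2,3,-20,-60,0],[0.2,10,-60,-60,-5],[0.2,18,-110,-60,-10],[0.2,27,-160,-60,-15],[0.2,33,-195,-60,-18],[0.2,35.9,-209.3,-55,-18],[0.2,35.9,-209.3,-35,-18],[0.2,35.9,-209.3,-15,-18],[0.2,35.9,-209.3,-2,-18],[0.2,35.9,-209.3,3,-18],[0.2,35.9,-209.3,5.9,-18],[0.2,35.9,-209.3,5.9,-18]])

```text
clock: 16.3
eef_pos: [452.7, -26.0, 45.8]
eef_rot: [3.141, 0.0, 1.571]
wrist_force: [-0.3, 0.6, -1.3]
finger_gap: 25.9
finger_force: 25.0
```

>>> arm_command(steps=[[0.4,0,0,0.4,0],[0.45,0,0,0.4,0],[0.45,0,0,0.4,0],[0.45,0,0,-8,0],[0.45,0,0,-25,0],[0.45,0,0,-55,0],[0.6,-20,20,-85,0],[0.75,-55,55,-95,0],[0.75,-95,95,-95,0],[0.75,-130,137,-95,0],[0.75,-165,175,-95,0],[0.75,-177,190.4,-90,0],[0.75,-177,190.4,-75,0],[0.75,-177,190.4,-50,0],[0.75,-177,190.4,-28,0],[0.75,-177,190.4,-14,0],[0.75,-177,190.4,-9.4,0],[0.75,-177,190.4,-9.4,0]])

```text
clock: 18.55
eef_pos: [643.1, -202.8, 55.4]
eef_rot: [3.141, 0.0, 1.571]
wrist_force: [-0.2, 0.0, 0.7]
finger_gap: 70.2
finger_force: 0.0
```

```bash
python3 - <<'E'
from h import *
c=imaging.camera('side');save(c,'s2.png');print(monitor.read_state()['eef_pos'])
E
```

```text
[ 643.24423649 -202.96309649   55.73137887]
```

View pics/s2.png

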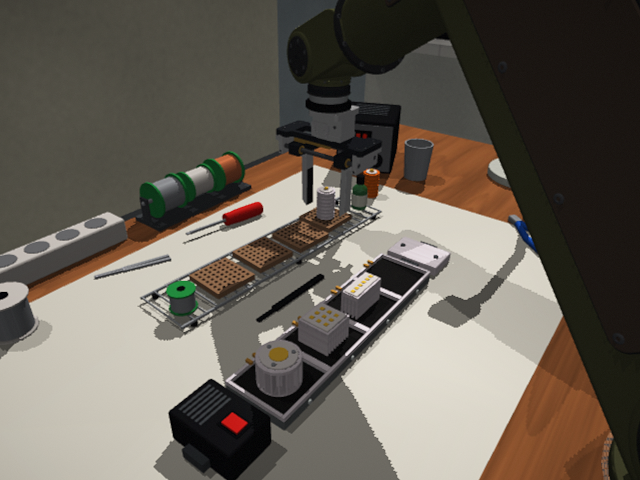

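Three modules stand in their bays: round (279,367), square (324,328), bar (361,294). The fingers straddle the white tall module (326,203).

>>> arm_command(steps=[[0.28,0,0,0,0],[0.28,0,0,0,0],[0.28,0,0,0,0],[0.28,0,0,0,0],[0.28,0,0,0,0],[0.28,0,0,0,0],[0.28,0,0,-15,0],[0.28,0,0,-40,0],[0.28,10,-20,-60,0],[0.28,28,-60,-60,0],[0.28,50,-108,-60,0],[0.28,72,-155,-60,0],[0.28,84,-180,-60,0],[0.28,88.8,-190.4,-55,0],[0.28,88.8,-190.4,-35,0],[0.28,88.8,-190.4,-15,0],[0.28,88.8,-190.4,-2,0],[0.28,88.8,-190.4,3,0],[0.28,88.8,-190.4,5.6,0],[0.28,88.8,-190.4,5.6,0]])

```text
clock: 21.1
eef_pos: [452.8, -114.3, 49.6]
eef_rot: [3.141, 0.0, 1.571]
wrist_force: [-0.1, 0.4, -1.2]
finger_gap: 33.5
finger_force: 25.0
```

>>> arm_command(steps=[[0.5,0,0,0.4,0],[0.55,0,0,0.4,0],[0.55,0,0,0.4,0],[0.55,0,0,-8,0],[0.55,0,0,-25,0],[0.55,0,0,-55,0],[0.55,0,0,-110,0],[0.55,-50,0,-170,0],[0.55,-110,0,-200,0],[0.55,-170,0,-200,0],[0.55,-220,0,-200,0],[0.55,-220,0,-200,0],[0.55,-220,0,-200,0]])

```text
clock: 22.72
eef_pos: [452.5, -333.8, 249.5]
eef_rot: [-3.141, -0.0, 1.571]
wrist_force: [0.3, -0.6, -0.0]
finger_gap: 51.7
finger_force: 0.0
```

```bash
python3 - <<'E'
from h import *
np.set_printoptions(precision=1,suppress=True)
c=imaging.camera('top');save(c,'t2.png')
h=cv2.cvtColor(c['img'],cv2.COLOR_RGB2HSV).astype(int)
Y=(h[...,0]>18)&(h[...,0]<34)&(h[...,1]>70)&(h[...,2]>120)
for n,x,y,z in [('round',452.5,150.3,54),('square',452.5,62.3,52),('bar',452.5,-26,52),('tall',452.5,-114.2,72)]:
    u,v=proj(c,(x,y,z)).astype(int);m=np.argwhere(Y[v-14:v+15,u-17:u+18])
    p=m.mean(0)+[v-14,u-17];print(n,at_z(c,p[1],p[0],z)-[x,y,z])
E
```

```text
round [0.2 0.  0. ]
square [0.5 1.3 0. ]
bar [1.  1.7 0. ]
tall [1.1 1.5 0. ]
```

View pics/t2.png

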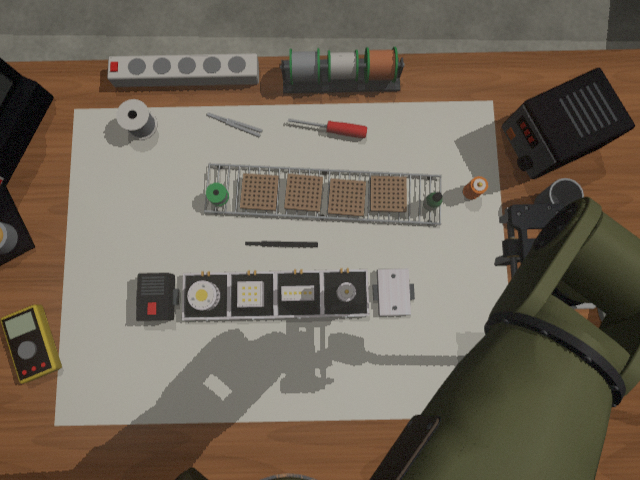

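All four stand centred in order: (203,295), (251,294), (297,293), (346,292). They are within 2 mm of their bay centres and the arm is clear, so I'm handing in.

```bash
python3 -c "
from cell import job
print(job.sign_off())"
```

```text
the job is handed in; nothing more can be done
None
```

The job is handed in at about 23 s of the 80 s: the round, square, bar and tall modules stand in bays 1 to 4 from the power unit, each about 2 mm or less from its bay centre in the last top picture; sign-off returned no verdict.

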